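# Run the tube tray into the autosampler and latch it

### The job

Put the autosampler's tube tray into its sampling position: with a fingertip push the black knob along the L-shaped slot in the steel plate until the tray is fully in, then push it sideways to the very end of the slot's short leg, so that the tray is latched. Only push the knob, gently, without gripping it. Keep off the tray with its tubes and the probe tower, and leave the loose tube, cap and bottle where they stand.

Things in the scene. Friction and masses are not known exactly. Their poses are not given: they have to be found in the camera images.
- sampler: The autosampler's fixed white base, 350 x 290 mm, turned up to 0.5 rad. Origin: centre of its underside on the bench. x points inwards (from the loading end near the robot to the tower end), y left, z up. On its right side (y -140 to -35 mm) lies a flat steel plate, top at z = 60 mm, with an L slot 14 mm wide: long leg along x on the line y = -95 mm, short leg from its inner end along +y.
- knob: Round black knob, 28 mm across at the top, 25 mm below, from 66 to 100 mm above the bench, on a 10 mm pin through the slot; the only thing standing on the plate. Origin: centre of its top; axes as the sampler's. It slides with about 3 N along and 2 N across, no spring: it stays where it is left. It cannot turn, tip or lift.
- corner (a point): Point on the plate's top face (60 mm above the bench), at the corner of the L: the pin's axis is above it when the tray is fully in and the knob not yet across.
- slot_end (a point): Point on the plate's top face at the end of the short leg, 30 mm from the corner along the sampler's +y: the pin's axis is here when latched.
- carriage (a joint): How far the tray (and the knob with it) has gone in along the sampler's +x, m: 0 = loading position, 0.090 = fully in, against a firm stop. Starts between 0 and 0.025.
- latch (a joint): How far the knob stands across, along the sampler's +y, m: 0 = middle of the long leg (2 mm of play either way there), 0.030 = end of the short leg, a firm stop. It can go across only when the carriage is beyond 0.087.
- rack: The sliding tray with 30 open white tubes (16 mm wide, rims 120 mm above the bench), left of the plate. Its origin is the sampler's when the carriage is at 0, and moves in with it; in its frame the tray spans x -162 to -12 mm, y -22 to 132 mm. Not to be touched.
- probe: The fixed sampling tower at the sampler's far left corner (sampler frame x 5 to 172 mm, y 75 to 135 mm, top 232 mm above the bench) with a thin probe hanging over the tray. Its origin coincides with the sampler's. Not to be touched.
- tube: A loose capped 50 ml tube standing on the bench to the right of the sampler, 34 mm wide, 114 mm tall. Origin: centre of its underside. To be left alone.
- cap: A loose blue screw cap lying on the bench to the left of the sampler, 34 mm wide, 13 mm tall. Origin: centre of its underside. To be left alone.
- bottle: A loose glass reagent bottle with a blue cap standing to the left of the sampler, 72 mm wide, 150 mm tall. Origin: centre of its underside. To be left alone.

How it is judged:
By the outcome, as a careful person would: the job done as asked, in the order asked, and still so for the second after the job is handed in, with the robot touching nothing.
It also fails if it takes over 48 s, if anything falls off the work surface, if the arm or the gripper's body presses on something with over 40 N, if the wrist force passes 120 N, or if a joint passes its speed limit or range.

### The arm

A 6-joint arm with a two-finger parallel gripper is mounted at the origin on the work surface. World frame = base frame: x ahead of the robot, y to its left, z up, the work surface at z = 0. Lengths are in m, angles in rad, forces in N, time in s.
With the tool pointing down it reaches from about 0.25 to 0.725 m from the base axis. Payload 4 kg.
Tool frame: the origin (TCP) lies on the centre line of the jaws, within the pads' length; the fingertips stand 11 mm ahead of it and the grasp point (between the pads) lies 8 mm behind it (arm.tcp_to_tips is the distance from the TCP to the fingertips, in m); z points along the fingers, y is the line along which they close (so a half turn about z gives the same grasp; the last joint's range is limited). The gripper opens to 85 mm and grips with 20 to 120 N. Pads are 22 mm wide; open, the fingers measure 114 mm over their backs; the gripper's body (76 mm by 85 mm) begins 54 mm behind the grasp point. The pads swing forward as they close: fully open they stand 13 mm farther back than shut.
Start: joints at [-1.308, 0.241, 0.005, 1.335, 0, 1.571], TCP at [0.13, -0.483, 0.242] pointing down, gripper open.
Joint ranges: [-2.72, 2.72], [-1.05, 1.87], [-1.09, 1.28], [-1.99, 2.15], [-1.42, 1.44], [-3.14, 3.14]. Speed limits (rad/s): [2.79, 2.79, 3.14, 3.14, 3.14, 3.14].

### API

Orientations are given as a unit quaternion [x, y, z, w].
In Python, from rig import arm gives the robot as it stands. The module is installed in compiled form; this text tells all that it offers.
- The arm moves only by the tool send_rows, never from a script. Its arguments are lists of equal length, an entry for each row: "slide": the shift along the tool's x, y, z in units of 25 mm (1.0 is 25 mm), a list of three; "roll": the turn about the tool's z in units of 6 degrees (1.0 is 6 degrees). In form: {"slide": [[tx, ty, tz], ...], "roll": [roll, ...]}. A call has 1 to 12 rows; each row shifts and turns the commanded pose from where the row before left it, along the tool's axes as they then stand; what a row does not reach is not made up. A row lasts 1/12 s, in which the tool goes at most 41.7 mm and 7.16 degrees, less where a joint would pass 70% of its speed; a pose out of reach is approached as far as the arm can. A call is refused whole if a number of a shift passes 1 or a number of a turn 1, either way. A call with a gripper value outside its range is refused whole. "fingers" is the opening in per cent of the stroke, from 0 (shut) to 100 (fully open), set as the call begins (left out, the last holds). The fingers move at their own pace and stop on an object; "force" is the grip in N (left out, the last holds). Time passes only in rows, so rows that do not move let the fingers close. It gives the time, the measured TCP pose, the force, the opening and the grip force at its end, in the units of the state.
- arm.sense(): the state, without advancing time (a new reading comes with each control period).
- arm.camera(name): name is "scene" or "top" or "wrist"; returns (picture, depth): 384x512x3 uint8, blue, green, red; 384x512 float32, m along the optical axis (not along the pixel's ray), 0 where there is no reading.
- arm.camera_params(name): a dict with "camera_matrix" (3x3 intrinsics, pixels), "rvec" (rotation vector, rad) and "tvec" (3), from world to camera coordinates, as OpenCV has them. Camera axes: x right, y down, z forward; pixel columns grow to the right and rows downward; lengths in m; the calibration is good to about 2 mm. A picture is of the moment at which its call begins: read the wrist's pose just before it. camera_params takes no time and is no camera call; for the wrist camera it gives the pose at the moment of the call.
- arm.sign_off(): hands the job in; it is judged then, once.
Trained networks look in the newest picture that a camera, given by its name, has taken for a name from the list of things; names that differ only in an ending like _2 or _b are one class to them, and where a whole thing is asked for, a point or a joint stands for the part that bears it (a point fixed in the world has none). Each returns a list of dicts, best first, with "p" (0 to 1); they miss things now and then, are a little off and sometimes report something else, mostly with a low value. They report only what shows in the picture. A call takes as long as a camera call.
- arm.spot_in(camera, label): "at" ([column, row] in pixels, amid what is visible of it).
- arm.outline_of(camera, label): "pixels" (384x512 bool, what is visible of it) and "at" ([column, row] in pixels, amid what is visible of it).
- arm.landmark_of(camera, label): "at" ([column, row] in pixels: a listed point, or the origin of a listed thing).
The state is a dict: "t": time; "q": joint angles; "qvel": joint speeds; "joint_efforts": joint torques, N m; "tcp_pos": TCP position; "ee_rot": TCP orientation; "wrist_force": force on the tool from outside, world axes, zero at the start; "moment": the same for the moment, N m; "opening": opening from 0.0 (shut) to 1.0 (fully open); "grip_force": force on a finger pad.
Only numpy, scipy, OpenCV 4.12 (cv2) and the standard library are available. Lean on these libraries where they do the work, as an engineer would, in place of code of your own. Each camera call takes 0.05 s, during which the arm holds its last target. There are 200 camera calls.

## Working session

There is one attempt and no reset: what is moved stays moved. The work goes in short steps, Python scripts to look and compute and a tool call to move; the robot and the scene stay as the last step left them, time stands still between calls to the robot, and variables do not carry over. Pictures are saved under pics/ and viewed, at most 10 in all, crops included, and the job is handed in when it is done.

Besides the shell and the picture viewer there is one more tool, called after "Call:" as name(argument=value, ...) on one line, values as JSON. send_rows: Moves the arm, as the interface text tells. Its arguments: {"type":"object","properties":{"slide":{"type":"array","items":{"type":"array","items":{"type":"number"}}},"roll":{"type":"array","items":{"type":"number"}},"fingers":{"type":"number"},"force":{"type":"number"}},"required":["slide","roll"]}

```bash
mkdir -p pics; cat > h.py <<'E'
import numpy as np, cv2
from rig import arm
def cam(n):
    p=arm.camera_params(n); R=cv2.Rodrigues(np.array(p["rvec"],float))[0]
    return np.array(p["camera_matrix"],float),R,np.array(p["tvec"],float).ravel()
def ray(n,uv,z):
    "world point at height z on the pixel's ray"
    K,R,t=cam(n); d=R.T@np.linalg.inv(K)@np.array([uv[0],uv[1],1.]); c=-R.T@t
    return c+d*(z-c[2])/d[2]
def cloud(n,depth):
    K,R,t=cam(n); v,u=np.mgrid[:384,:512]
    P=np.stack([(u-K[0,2])/K[0,0]*depth,(v-K[1,2])/K[1,1]*depth,depth],-1)
    return (P-t)@R
E
python3 - <<'E'
from h import *
Z=dict(knob=.1,corner=.06,slot_end=.06,sampler=0,tube=0,cap=0,bottle=0)
for n in("top","scene"):
    im,d=arm.camera(n); cv2.imwrite(f"pics/{n}0.png",im); np.save(f"{n}.npy",d)
    for l,z in Z.items():
        for r in arm.landmark_of(n,l)[:2]: print(n,l,round(r["p"],2),np.round(r["at"]),ray(n,r["at"],z).round(4))
s=arm.sense(); print(s["t"],s["tcp_pos"],s["ee_rot"],s["opening"])
E
```

```text
top knob 0.61 [329. 199.] [ 0.54   -0.0716  0.1   ]
top corner 0.76 [311. 166.] [ 0.6121 -0.0413  0.06  ]
top slot_end 0.71 [303. 175.] [ 0.5932 -0.0252  0.06  ]
top sampler 0.96 [271. 183.] [0.5855 0.0377 0.    ]
top tube 0.76 [356. 135.] [ 0.6927 -0.1509  0.    ]
top tube 0.72 [266. 178.] [0.5981 0.0493 0.    ]
top cap 0.59 [184. 262.] [0.4157 0.2249 0.    ]
top bottle 0.81 [164. 205.] [0.537  0.2709 0.    ]
scene knob 0.61 [213. 149.] [ 0.543  -0.0728  0.1   ]
scene corner 0.59 [201. 181.] [ 0.6141 -0.0501  0.06  ]
scene slot_end 0.58 [215. 182.] [ 0.5977 -0.0231  0.06  ]
scene sampler 0.74 [242. 215.] [0.5964 0.0516 0.    ]
scene tube 0.29 [213. 179.] [ 0.5263 -0.092   0.    ]
scene bottle 0.81 [344. 243.] [0.5458 0.278  0.    ]
0.8 [ 0.12990723 -0.4828575   0.24236765] [ 9.91374445e-01  1.31059927e-01 -1.35047271e-05  6.47037019e-05] 0.997362571042485
```

View pics/top0.png

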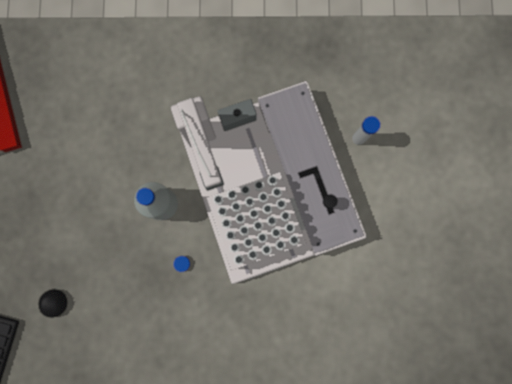

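View pics/scene0.png

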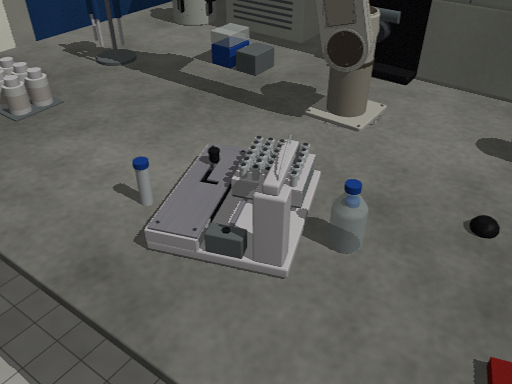

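The top view shows the sampler turned about +0.35 rad. The knob is at (330,201), the slot corner at about (316,168), the short leg's end at about (302,174), and the loose tube's cap at (370,125). The scene view agrees. Next I'll refine the yaw from the depth and the slot from the dark pixels.

```bash
python3 - <<'E'
from h import *
im=cv2.imread("pics/top0.png"); P=cloud("top",np.load("top.npy"))
m=(abs(P[...,2]-.06)<.006).astype(np.uint8)
n,L,S,C=cv2.connectedComponentsWithStats(m)
for i in np.argsort(-S[1:,4])[:3]+1:
    pts=P[L==i][:,:2].astype(np.float32); r=cv2.minAreaRect(pts); print(S[i],r, P[L==i][:,2].mean())
g=im.max(2); dk=((g<45)).astype(np.uint8); roi=np.zeros_like(dk); roi[155:225,290:350]=1
v,u=np.nonzero(dk*roi); 
cv2.imwrite("pics/crop.png",cv2.resize(im[150:250,280:380],(800,800),interpolation=cv2.INTER_CUBIC)[:600])
# knob top from depth
k=(P[...,2]>.09)&(P[...,2]<.108)&(roi>0); print("knob",k.sum(),P[k].mean(0))
for l in("knob",):
    for n in ("top",):
        r=arm.outline_of(n,l)
        if r: print(r[0]["p"],r[0]["pixels"].sum(),ray(n,r[0]["at"],.1))
E
```

```text
[ 257   81  109  174 8366] ((0.6150650978088379, -0.040466077625751495), (0.34974977374076843, 0.11082254350185394), 19.457502365112305) 0.06083099613642317
[160 192  13  26  33] ((0.5304198861122131, 0.24992232024669647), (0.013157311826944351, 0.05454033985733986), 69.17213439941406) 0.060833113470818774
[222 121  18   7  28] ((0.7003968358039856, 0.12355852872133255), (0.002263020956888795, 0.03679753094911575), 17.047693252563477) 0.059786649697848436
knob 200 [ 0.53134632 -0.05750494  0.09775153]
0.67 161 [ 0.53495764 -0.06881099  0.1       ]
```

View pics/crop.png

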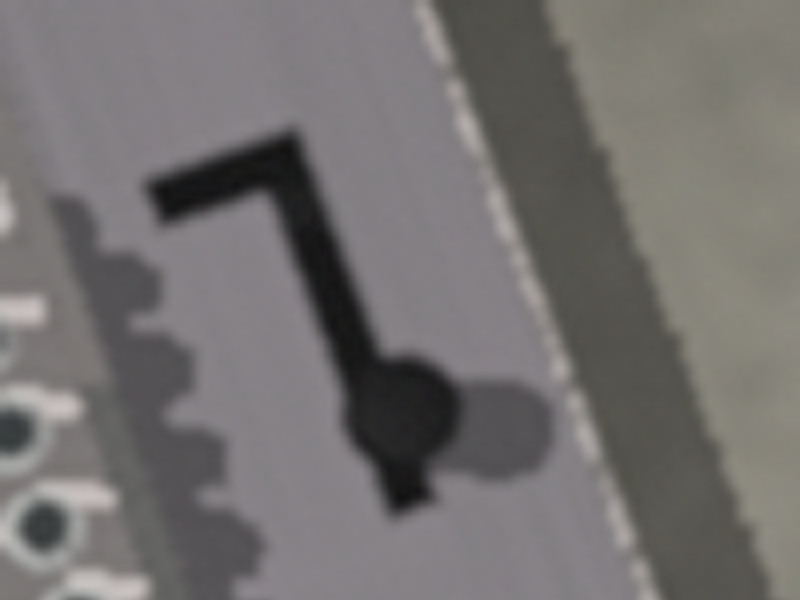

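```bash
cat >> h.py <<'E'
yaw=np.deg2rad(19.46); ex=np.array([np.cos(yaw),np.sin(yaw)]); ey=np.array([-ex[1],ex[0]])
def S(a,b): d=np.asarray(a)[:2]-np.asarray(b)[:2]; return np.round([d@ex*1e3,d@ey*1e3],1)
K0=ray("top",[331.2,200.6],.1); C0=ray("top",[315.4,170.6],.06)
E
python3 - <<'E'
from h import *
s=arm.sense(); print(K0,C0,"corner-knob",S(C0,K0))
print("tcp to 50 behind knob, tool x,-y mm", S(K0[:2]-.05*ex,s["tcp_pos"]), s["tcp_pos"], arm.tcp_to_tips)
E
```

```text
[ 0.53711225 -0.07524972  0.1       ] [ 0.60317553 -0.05096441  0.06      ] corner-knob [70.4  0.9]
tcp to 50 behind knob, tool x,-y mm [469.7 248.6] [ 0.12988571 -0.48281888  0.2423259 ] 0.011
```

Call:
send_rows(slide=[[0,0,0],[0.9,-0.5,0],[0.9,-0.5,0],[0.9,-0.5,0],[0.9,-0.5,0],[0.9,-0.5,0],[0.9,-0.5,0],[0.9,-0.5,0],[0.9,-0.5,0],[0.9,-0.5,0],[0.9,-0.5,0],[0.9,-0.5,0]], roll=[-0.73,0,0,0,0,0,0,0,0,0,0,0], fingers=0, force=20)

```text
t: 1.85
tcp_pos: [0.3182, -0.2698, 0.2425]
ee_rot: [0.986, 0.169, 0.0, 0.0]
wrist_force: [0.3, -1.0, 0.5]
opening: 0.001
grip_force: 0.0
```

Call:
send_rows(slide=[[0.9,-0.5,0],[0.9,-0.5,0],[0.9,-0.5,0],[0.9,-0.5,0],[0.9,-0.5,0],[0.8,-0.5,0],[0.8,-0.5,0],[0.8,-0.5,0],[0.8,-0.5,0],[0,0,0],[0,0,0]], roll=[0,0,0,0,0,0,0,0,0,0,0])

```text
t: 2.77
tcp_pos: [0.462, -0.0999, 0.2421]
ee_rot: [0.985, 0.17, -0.0, 0.0]
wrist_force: [-0.4, -0.3, -0.6]
opening: -0.0
grip_force: 0.0
```

```bash
python3 - <<'E'
from h import *
s=arm.sense(); print(s["t"],s["tcp_pos"],s["ee_rot"],s["opening"],s["wrist_force"],"knob-tcp",S(K0,s["tcp_pos"]))
im,d=arm.camera("wrist"); cv2.imwrite("pics/w1.png",im)
for l,z in dict(knob=.1,corner=.06,slot_end=.06).items():
    for r in arm.landmark_of("wrist",l)[:1]: w=ray("wrist",r["at"],z); print(l,round(r["p"],2),np.round(r["at"]),w.round(4),S(w,s["tcp_pos"]))
r=arm.outline_of("wrist","knob")
if r: print(r[0]["p"],np.round(r[0]["at"]))
E
```

```text
2.7667 [ 0.46202155 -0.09987731  0.24212656] [ 9.85442811e-01  1.70007104e-01 -2.19278586e-04  6.00112243e-05] -0.00032174275415315125 [-0.37074747 -0.31491483 -0.61150967] knob-tcp [79.  -1.8]
knob 0.6 [256.  82.] [ 0.5366 -0.0745  0.1   ] [78.7 -0.9]
corner 0.36 [164.   3.] [0.573  0.0241 0.06  ] [145.9  80. ]
0.75 [256.  85.]
```

View pics/w1.png

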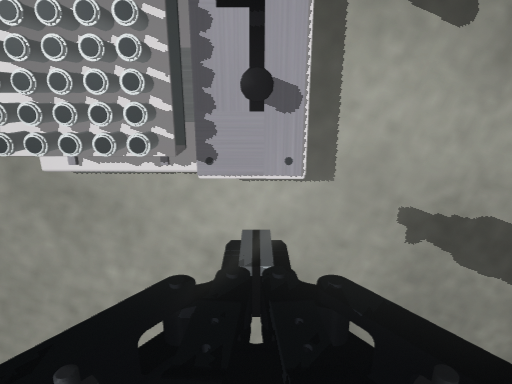

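The wrist view shows the slot upright in the picture, with the knob at (256,83) dead ahead of the closed fingers, and the tray well to the left. Now down behind the knob.

Call:
send_rows(slide=[[0.3,0.05,0.7],[0.3,0,0.7],[0.2,0,0.7],[0.2,0,0.7],[0,0,0.7],[0,0,0.7],[0,0,0.7],[0,0,0.6],[0,0,0.5],[0,0,0],[0,0,0]], roll=[0,0,0,0,0,0,0,0,0,0,0])

```text
t: 3.93
tcp_pos: [0.4848, -0.094, 0.092]
ee_rot: [0.986, 0.168, -0.001, -0.0]
wrist_force: [0.3, -0.9, 0.8]
opening: 0.002
grip_force: 0.0
```

```bash
python3 - <<'E'
from h import *
s=arm.sense(); print(s["t"],s["tcp_pos"],s["wrist_force"],"knob-tcp",S(K0,s["tcp_pos"]),"corner-tcp",S(C0,s["tcp_pos"]))
im,d=arm.camera("wrist"); cv2.imwrite("pics/w2.png",im)
E
```

```text
3.9333 [ 0.48478237 -0.09401593  0.09199549] [ 0.30961386 -0.85252881  0.78196721] knob-tcp [55.6  0.3] corner-tcp [126.    1.1]
```

View pics/w2.png

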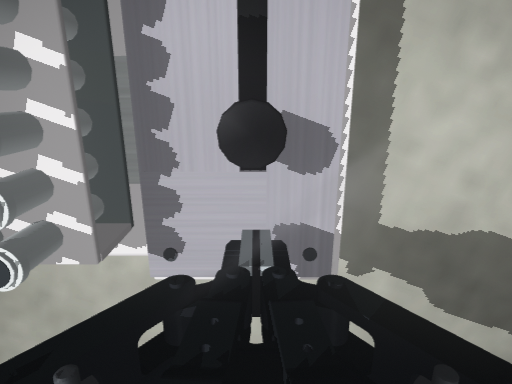

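The knob is at (252,134), about 1.5 mm left of the finger axis, with clear plate in between. I'll approach, then push slowly.

Call:
send_rows(slide=[[0.3,-0.05,0],[0.3,0,0],[0.2,0,0],[0.2,0,0],[0.2,0,0],[0.2,0,0],[0.2,0,0],[0.2,0,0],[0.2,0,0],[0.2,0,0],[0.2,0,0],[0.2,0,0]], roll=[0,0,0,0,0,0,0,0,0,0,0,0])

```text
t: 4.98
tcp_pos: [0.5468, -0.0705, 0.0922]
ee_rot: [0.986, 0.169, -0.0, -0.0]
wrist_force: [-3.0, -1.0, 1.6]
opening: 0.004
grip_force: 1.5
```

Call:
send_rows(slide=[[0.2,0,0],[0.2,0,0],[0.2,0,0],[0.2,0,0],[0.2,0,0],[0.1,0,0],[0.1,0,0],[0.1,0,0]], roll=[0,0,0,0,0,0,0,0])

```text
t: 5.65
tcp_pos: [0.5773, -0.0598, 0.0923]
ee_rot: [0.986, 0.169, -0.0, -0.0]
wrist_force: [-3.0, -0.8, 1.3]
opening: -0.001
grip_force: 1.4
```

```bash
python3 - <<'E'
from h import *
s=arm.sense(); print(s["t"],s["tcp_pos"],"force along ex,ey",s["wrist_force"][:2]@ex,s["wrist_force"][:2]@ey,"knob0-tcp",S(K0,s["tcp_pos"]),"corner-tcp",S(C0,s["tcp_pos"]))
E
```

```text
5.65 [ 0.57732393 -0.05980383  0.0922611 ] force along ex,ey -3.0508137933052764 0.25533815244809505 knob0-tcp [-43.1  -1.2] corner-tcp [27.3 -0.3]
```

Call:
send_rows(slide=[[0.05,0,0],[0.05,0,0],[0.05,0,0],[0,0,0]], roll=[0,0,0,0])

```text
t: 5.98
tcp_pos: [0.5809, -0.0585, 0.0923]
ee_rot: [0.986, 0.169, 0.0, -0.0]
wrist_force: [-2.4, -0.1, 0.2]
opening: 0.001
grip_force: 0.9
```

Call:
send_rows(slide=[[0.05,0,0],[0.05,0,0],[0,0,0]], roll=[0,0,0])

```text
t: 6.23
tcp_pos: [0.5832, -0.0577, 0.0923]
ee_rot: [0.986, 0.169, 0.0, -0.0]
wrist_force: [-1.9, -1.2, 0.4]
opening: -0.002
grip_force: 1.0
```

Call:
send_rows(slide=[[0.05,0,0],[0.05,0,0],[0,0,0]], roll=[0,0,0])

```text
t: 6.48
tcp_pos: [0.584, -0.0574, 0.0922]
ee_rot: [0.986, 0.169, -0.002, 0.0]
wrist_force: [-4.9, -2.6, 3.8]
opening: 0.003
grip_force: 3.3
```

```bash
python3 - <<'E'
from h import *
s=arm.sense(); print(s["t"],s["tcp_pos"],s["wrist_force"],"corner-tcp",S(C0,s["tcp_pos"]))
im,d=arm.camera("wrist"); cv2.imwrite("pics/w3.png",im)
E
```

```text
6.4833 [ 0.58396819 -0.05744828  0.09220367] [-4.89994315 -2.60578542  3.75935761] corner-tcp [20.3 -0.3]
```

View pics/w3.png

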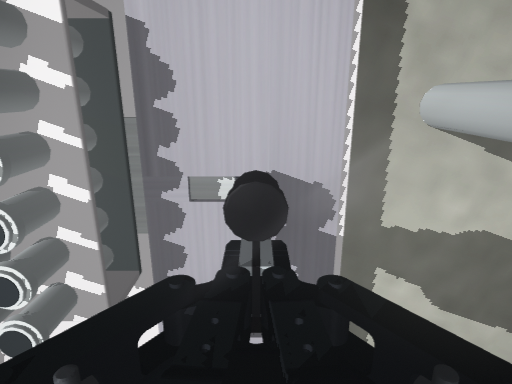

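The knob stands at the corner, with the short leg opening to its left at row 188. The force is rising and the TCP has stalled, so I'll confirm the stop once more.

Call:
send_rows(slide=[[0.06,0,0],[0,0,0]], roll=[0,0])

```text
t: 6.7
tcp_pos: [0.5842, -0.0574, 0.0922]
ee_rot: [0.986, 0.168, -0.003, 0.0]
wrist_force: [-9.4, -3.8, 5.9]
opening: -0.001
grip_force: 4.9
```

Firm stop confirmed: the command ran on and the TCP stood still. Next I back off and go round to the knob's right side.

Call:
send_rows(slide=[[-0.4,0,0],[-0.4,0,0],[0,0.4,0],[0,0.4,0],[0,0.4,0],[0,0.4,0],[0,0,0],[0,0,0]], roll=[0,0,0,0,0,0,0,0])

```text
t: 7.37
tcp_pos: [0.5819, -0.1017, 0.0921]
ee_rot: [0.986, 0.168, 0.0, -0.0]
wrist_force: [0.3, -0.7, -0.4]
opening: -0.002
grip_force: 0.0
```

Call:
send_rows(slide=[[0.4,0,0],[0.4,0,0],[0.4,0,0],[0.4,0,0],[0,0,0],[0,0,0]], roll=[0,0,0,0,0,0])

```text
t: 7.87
tcp_pos: [0.6189, -0.0871, 0.0919]
ee_rot: [0.986, 0.169, -0.0, -0.0]
wrist_force: [-0.1, -0.3, -1.4]
opening: -0.001
grip_force: 0.0
```

```bash
python3 - <<'E'
from h import *
s=arm.sense(); print(s["t"],s["tcp_pos"],s["ee_rot"],s["wrist_force"],"corner-tcp",S(C0,s["tcp_pos"]),"rel stall",S(s["tcp_pos"],[.5842,-.0574]))
im,d=arm.camera("wrist"); cv2.imwrite("pics/w4.png",im)
r=arm.landmark_of("wrist","knob")
if r: print(r[0],S(ray("wrist",r[0]["at"],.1),s["tcp_pos"]))
E
```

```text
7.8667 [ 0.61894785 -0.08706433  0.09192584] [ 9.85572319e-01  1.69254523e-01 -3.10065250e-04 -1.23145867e-04] [-0.09783316 -0.32435742 -1.3830326 ] corner-tcp [-2.8 39.3] rel stall [ 22.9 -39.5]
{'at': [161.8, 265.9], 'p': 0.8} [-2.6 41.3]
```

View pics/w4.png

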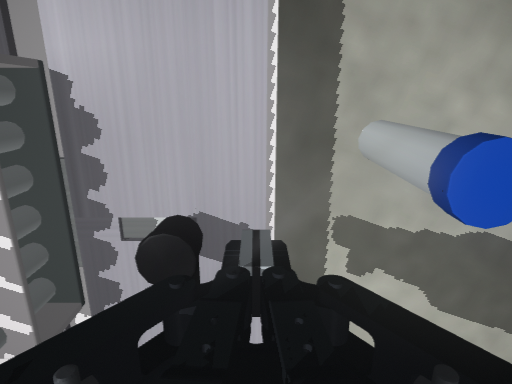

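The knob, at (166,258), is 40 mm to the left and about 2.5 mm behind the finger's centre, and the loose tube is clear on the right. Now I push sideways.

Call:
send_rows(slide=[[-0.1,-0.2,0],[0,-0.2,0],[0,-0.15,0],[0,-0.15,0],[0,-0.15,0],[0,-0.15,0],[0,-0.15,0],[0,-0.15,0],[0,-0.15,0]], roll=[0,0,0,0,0,0,0,0,0])

```text
t: 8.72
tcp_pos: [0.6044, -0.0539, 0.0924]
ee_rot: [0.986, 0.169, 0.0, 0.0]
wrist_force: [-0.0, -2.3, 0.5]
opening: 0.001
grip_force: 0.8
```

Call:
send_rows(slide=[[0,-0.1,0],[0,-0.1,0],[0,-0.05,0],[0,0,0]], roll=[0,0,0,0])

```text
t: 9.05
tcp_pos: [0.6025, -0.0481, 0.0923]
ee_rot: [0.986, 0.169, 0.0, 0.0]
wrist_force: [-0.6, -1.5, 0.4]
opening: 0.002
grip_force: 0.6
```

Call:
send_rows(slide=[[0,-0.05,0],[0,-0.05,0],[0,0,0]], roll=[0,0,0])

```text
t: 9.3
tcp_pos: [0.6023, -0.0476, 0.0925]
ee_rot: [0.986, 0.168, 0.0, 0.002]
wrist_force: [0.9, -6.0, -0.5]
opening: 0.002
grip_force: 3.1
```

Call:
send_rows(slide=[[0,-0.08,0],[0,0,0],[0,0,0]], roll=[0,0,0])

```text
t: 9.55
tcp_pos: [0.6022, -0.0473, 0.0925]
ee_rot: [0.986, 0.168, 0.001, 0.003]
wrist_force: [2.6, -9.6, -0.5]
opening: 0.004
grip_force: 4.9
```

Call:
send_rows(slide=[[0,0.3,0],[0,0.4,0],[0,0.4,0],[0,0.4,0],[0,0,-0.6],[0,0,-0.7],[0,0,-0.7],[0,0,-0.7],[0,0,-0.7],[-0.5,0,-0.6],[-0.5,0,0],[0,0,0]], roll=[0,0,0,0,0,0,0,0,0,0,0,0])

```text
t: 10.55
tcp_pos: [0.5893, -0.0888, 0.1938]
ee_rot: [0.986, 0.168, 0.001, 0.0]
wrist_force: [-0.4, 0.1, 0.1]
opening: -0.002
grip_force: 0.0
```

```bash
python3 - <<'E'
from h import *
s=arm.sense(); print(s["t"],s["tcp_pos"],s["wrist_force"])
im,d=arm.camera("wrist"); cv2.imwrite("pics/w5.png",im)
for c in("wrist","scene"):
    if c=="scene": arm.camera(c)
    r=arm.landmark_of(c,"knob")
    if r: w=ray(c,r[0]["at"],.1); print(c,r[0],w,"rel corner",S(w,C0))
E
```

```text
10.55 [ 0.58929117 -0.0888091   0.19380164] [-0.44247721  0.10641714  0.11556478]
wrist {'at': [169.8, 157.5], 'p': 0.89} [ 0.59516856 -0.02091614  0.1       ] rel corner [ 2.5 31. ]
scene {'at': [213.2, 167.6], 'p': 0.5} [ 0.60191656 -0.02144064  0.1       ] rel corner [ 8.6 28.3]
```

View pics/w5.png

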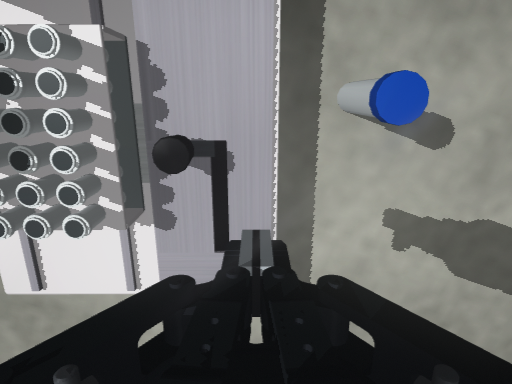

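The knob, at (173,154), covers the end of the short leg. It measures 31 mm across from the corner, and it had stopped firmly there. The tool is clear of everything, so I'm handing in.

```bash
python3 -c "
from rig import arm
print(arm.sign_off())"
```

```text
the job is handed in; nothing more can be done
None
```

The tray is fully in and latched: the knob was pushed to the firm stop at each leg's end (about 31 mm across from the corner by the wrist camera), the arm withdrew clear, and the job was handed in at about 10.6 s.

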